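Battery pack through the dust gate of a charging dock

ROBOT

A 7-joint arm with a two-finger parallel gripper is mounted at the origin on the work surface. World frame = base frame: x ahead of the robot, y to its left, z up, the work surface at z = 0. Lengths are in m, angles in rad, forces in N, time in s.
With the tool pointing down it reaches from about 0.4 to 0.85 m from the base axis. Payload 10.4 kg.
Tool frame: the origin (TCP) lies at the very end of the fingers, on their centre line; the grasp point (between the pads) lies 19 mm behind it; z points along the fingers, y is the line along which they close (so a half turn about z gives the same grasp; the last joint's range is limited). The gripper opens to 85 mm and grips with 20 to 120 N. Pads are 22 mm wide; open, the fingers measure 114 mm over their backs; the gripper's body (76 mm by 85 mm) begins 54 mm behind the grasp point. The pads swing forward as they close: fully open they stand 13 mm farther back than shut.
Start: joints at [1.194, 0.332, -0.065, 1.46, 0.022, 1.35, -0.088], TCP at [0.217, -0.586, 0.231] pointing down, gripper open.
Joint ranges: [-2.6, 2.6], [-0.5, 2.12], [-1.47, 1.34], [0.16, 2.42], [-1.27, 4.41], [0.06, 2.06], [-2.6, 2.6]. Speed limits (rad/s): [2.22, 2.22, 2.79, 2.79, 3.14, 3.14, 3.14].

INTERFACE

Orientations are given as a unit quaternion [x, y, z, w].
In Python, from workcell import * gives the robot as it stands.
- The arm moves only by the tool step_arm, never from a script. Its argument "commands" is one flat list of numbers, 7 for each row, row after row: the finger opening in mm, from 0 to 85.4, then the shift along the world's x, y, z as a fraction of full scale, then the turn, a rotation vector about the world's x, y, z as a fraction of full scale. A call has exactly 10 rows; each row is the pose to reach, as a shift and turn from the pose commanded when the call began, turning the shorter way round; what a row does not reach only later rows make up. Full scale, the value 1, is 0.6 m for a shift and pi rad for a turn. A row lasts 1/8 s, in which the tool goes at most 62.5 mm and 10.7 degrees, less where a joint would pass 70% of its speed; a pose out of reach is approached as far as the arm can. A call with a number of a shift or a turn outside -1 to 1 is refused whole. A call with a gripper value outside its range is refused whole. The fingers move at their own pace and stop on an object; "squeeze" is the grip in N (left out, the last holds). Time passes only in rows, so rows that repeat a pose let the fingers close, or fill a call up. It gives the time, the measured TCP pose, the force, the opening and the grip force at its end, in the units of the state.
- get_obs(): the state, without advancing time (a new reading comes with each control period).
- camera(name): name is "scene" or "top" or "wrist"; returns the picture (420x560x3 uint8, red, green, blue); there is no depth.
- camera_params(name): a dict with "mtx" (3x3 intrinsics, pixels), "dist" ([k1, k2, p1, p2, k3] as OpenCV has them; the pictures are not rectified), "extrinsics" (4x4, takes a point from world to camera coordinates); the wrist camera has in their place "tool_from_camera" (4x4, takes a point from camera to tool coordinates, whose origin is the TCP and whose axes are the flange's). Camera axes: x right, y down, z forward; pixel columns grow to the right and rows downward; lengths in m; the calibration is good to about 2 mm. A picture is of the moment at which its call begins: read the wrist's pose just before it. camera_params takes no time and is no camera call.
- hand_in(): hands the job in; it is judged then, once.
The state is a dict: "clock": time; "joint_pos": joint angles; "joint_velocities": joint speeds; "tau": joint torques, N m; "position": TCP position; "ee_rot": TCP orientation; "ft_force": force on the tool from outside, world axes, zero at the start; "torque": the same for the moment, N m; "grip_width": opening from 0.0 (shut) to 1.0 (fully open); "grasp_force": force on a finger pad.
Only numpy, scipy, OpenCV 4.12 (cv2) and the standard library are available. Lean on these libraries where they do the work, as an engineer would, in place of code of your own. Each camera call takes 0.05 s, during which the arm holds its last target. There are 200 camera calls.

TASK

Put the battery pack on charge: slide it through the spring dust gate of the charging dock, holding the gate open with the pack as it goes, until it is fully home against the stop at the back with the contact pin pressed in and the gate swung shut behind it. How deep the stop is set has to be felt, so push gently (never more than 25 N against its gate, walls or stop), and leave the other things on the bench where they are.

Things in the scene. Friction and masses are not known exactly. Their poses are not given: they have to be found in the camera images.
- pack: Battery pack, loose, upright on the table: black block 100 (x) x 34 (y) x 26 (z) mm; on top a grey grip fin, 12 mm thick in y, z 26 to 66 mm, with a 20 mm upright bead at each end (x = +-32 mm), 44 mm of flat fin between. Origin: centre of its underside; x along its length. Take the fin across y from above, mid-length, near its top. Either end may go in first. 0.47 to 0.66 kg.
- dock: Charging dock, fixed: aluminium plate 303 x 90 x 8 mm with a covered channel. Origin on the table, under the gate plane, on the channel centre line; x points into the channel, y left, z up. Plate from x = -105 to 198 mm, its top (the floor of the whole way) at z = 8. x = -105 to -30 is an open apron where the pack's nose can be set down; its tail may overhang. Slippery all through (friction 0.2).
- dock_mouth (a point): Floor point (8 mm above the table) in the middle of the gate opening, x = 0 of the dock. In front of it funnel lips (x -30 to -11 mm, y +-29 narrowing to +-20) lead to jambs 38 mm apart (x -11 to -1), top 37 mm above the table. Behind it the channel is 62 mm wide to x = 47. Slide the pack standing on this floor: carried above it, the gate tips its nose down.
- channel: The dock's upright parts: lips, jambs, gate, walls, cover and stop (same origin and axes as the dock). Flares (x 47 to 60 mm) narrow it to a nest 38 mm wide, which runs to the stop: a rigid black block across the nest, set by hand with its face anywhere from x = 150 to 170 mm of the dock. That is not measured: it must be felt.
- dock_slot (a point): Point on top of the dock's clear cover (3 mm thick, top 40 mm above the table, x = -3 to 181 mm of the dock), middle of its 28 mm wide slot on the centre line. The pack's fin sticks up through the slot; the pack's block does not pass it, so it must come in through the gate.
- gate (a joint): Spring gate: steel flap 45 x 22 x 3 mm, upright hinge at x = 0, y = +28 mm of the dock. 0 rad shut across the mouth; opens inward (to +x), up to 1.6 rad, where it lies along the left wall. Its spring presses about 0.2 N at the free edge shut, 0.5 N open. It swings shut by itself once the pack's tail is past x = 46 mm, which is so at every setting of the stop.
- pin (a joint): Brass contact pin, 10 mm thick, in the face of the stop block: 0 m sticking out 6 mm, grows as it is pressed in; 0.006 m when the pack's end touches the stop block. Its spring is weak (0.2 to 0.45 N): the standing pack's friction keeps it in.
- glue: Bystander: small glue jar, 52 mm across, 85 mm tall; origin under its centre.
- tape: Bystander: roll of paper tape lying flat, 80 mm across, 24 mm high; origin under its centre.
- driver: Bystander: screwdriver 170 mm long lying on the table along its x; origin under its middle.
- mug: Bystander: white mug, 80 mm across, 90 mm tall, handle at its +y; origin under its centre.
- sanding_block: Bystander: cork sanding block 110 x 65 x 30 mm; origin under its centre.
- spool: Bystander: wooden spool, 60 mm across, 55 mm tall; origin under its centre.
Mind the look-alikes: they are no part of the job. There is more than one size of the pack; the one meant has the size given above.

How it is judged:
On the way, in this order (a step that is already met when the one before it is completed fails the run):
1. the pack holds the gate open (value of joint gate above 0.8 rad and contact force between pack and channel above 0.2 N), for 0.1 s.
2. the pack is inside and the gate has swung shut behind it (x of pack in the frame of dock above 0.093 m and value of joint gate below 0.1 rad), for 0.2 s.
At the end, for the whole second after the job is handed in: The pack stands upright (within 0.06 rad) and at rest on the dock's floor inside the nest, in line with the dock, its end within 2 mm of the stop block (contact pin pressed in by more than 4 of 6 mm), and the gate behind it is shut (below 0.1 rad) (all of step 2 and value of joint pin above 0.004 m and z of pack in the frame of dock below 0.012 m and angle between pack's own z axis and vertical below 0.06 rad and angle between the x axis of pack and the x axis of dock, either way round below 0.12 rad and linear speed of pack below 0.02 m/s); the robot touches nothing.
It fails at once if the pack, the fingers or the arm press on the dock's gate, walls, cover or stop with more than 25 N (contact force between any of pack, the arm, the fingers and channel above 25 N).
It fails at once if another thing on the bench is moved by more than 20 mm (distance of any of glue, tape, driver, mug, sanding_block, spool from where it was at the start of the episode above 0.02 m).
It also fails if it takes over 58 s, if anything falls off the work surface, if the arm or the gripper's body presses on something with over 40 N, if the wrist force passes 120 N, or if a joint passes its speed limit or range.

## Working session

There is one attempt and no reset: what is moved stays moved. The work goes in short steps, Python scripts to look and compute and a tool call to move; the robot and the scene stay as the last step left them, time stands still between calls to the robot, and variables do not carry over. Pictures are saved under pics/ and viewed, at most 10 in all, crops included, and the job is handed in when it is done.

Besides the shell and the picture viewer there is one more tool, called after ">>>" as a command line: name --argument value ..., lists and objects as JSON in quotes. step_arm: Moves the arm, as the interface text tells. Its arguments: {"type":"object","properties":{"commands":{"type":"array","items":{"type":"number"}},"squeeze":{"type":"number"}},"required":["commands"]}

```bash
mkdir -p pics
cat > h.py <<'E'
from workcell import *
import numpy as np, cv2
from scipy.spatial.transform import Rotation as R
def save(name,img,s=1,box=None):
    if box: img=img[box[1]:box[3],box[0]:box[2]]
    img=cv2.resize(img,None,fx=s,fy=s,interpolation=cv2.INTER_CUBIC) if s!=1 else img
    cv2.imwrite(name,cv2.cvtColor(img,cv2.COLOR_RGB2BGR))
def rays(cam,px,obs=None):
    p=camera_params(cam); u=cv2.undistortPoints(np.array(px,float).reshape(-1,1,2),np.array(p["mtx"]),np.array(p["dist"])).reshape(-1,2)
    d=np.c_[u,np.ones(len(u))]
    if cam=="wrist":
        T=np.eye(4);T[:3,:3]=R.from_quat(obs["ee_rot"]).as_matrix();T[:3,3]=obs["position"]
        W=T@np.array(p["tool_from_camera"])
    else: W=np.linalg.inv(np.array(p["extrinsics"]))
    return W[:3,3],d@W[:3,:3].T
def at_z(cam,px,z,obs=None):
    o,d=rays(cam,px,obs); z=np.broadcast_to(z,len(d)); return o+d*((z-o[2])/d[:,2])[:,None]
def proj(cam,P):
    p=camera_params(cam);E=np.array(p["extrinsics"])
    return cv2.projectPoints(np.array(P,float),cv2.Rodrigues(E[:3,:3])[0],E[:3,3],np.array(p["mtx"]),np.array(p["dist"]))[0].reshape(-1,2)
E
python3 - <<'E'
from h import *
o=get_obs();print({k:np.round(v,3) for k,v in o.items()})
save("pics/top.png",camera("top"),1.42);save("pics/scene.png",camera("scene"),1.42)
for c in("top","scene"):print(c,np.linalg.inv(np.array(camera_params(c)["extrinsics"]))[:3].round(2).tolist())
E
```

```text
{'clock': np.float64(0.0), 'joint_pos': array([ 1.194,  0.333, -0.065,  1.461,  0.022,  1.35 , -0.089]), 'joint_velocities': array([-0.001, -0.001, -0.002, -0.   ,  0.002,  0.   , -0.001]), 'tau': array([-0.0000e+00, -6.2545e+01,  4.9000e-02, -3.9161e+01,  1.6000e-02,
        1.0000e-02,  0.0000e+00]), 'position': array([ 0.216, -0.586,  0.23 ]), 'ee_rot': array([ 0.984,  0.176, -0.   , -0.001]), 'ft_force': array([-1.282,  0.15 , -0.119]), 'torque': array([-0.045, -0.047,  0.019]), 'grasp_force': np.float64(0.0), 'grip_width': np.float64(0.998)}
top [[0.02, -0.99, 0.17, 0.35], [-1.0, -0.03, -0.01, 0.01], [0.01, -0.17, -0.99, 1.11]]
scene [[0.06, 0.66, -0.75, 1.55], [1.0, -0.03, 0.05, -0.05], [0.01, -0.75, -0.66, 0.98]]
```

View pics/top.png

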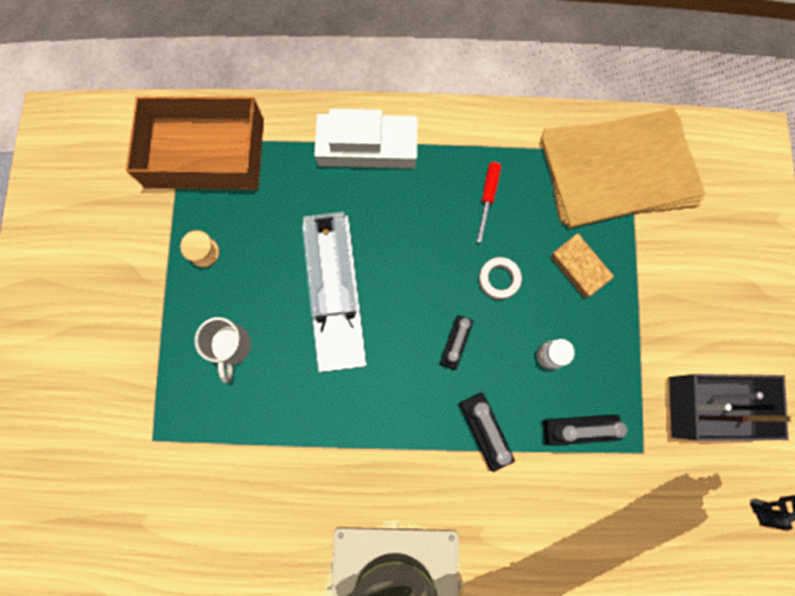

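View pics/scene.png

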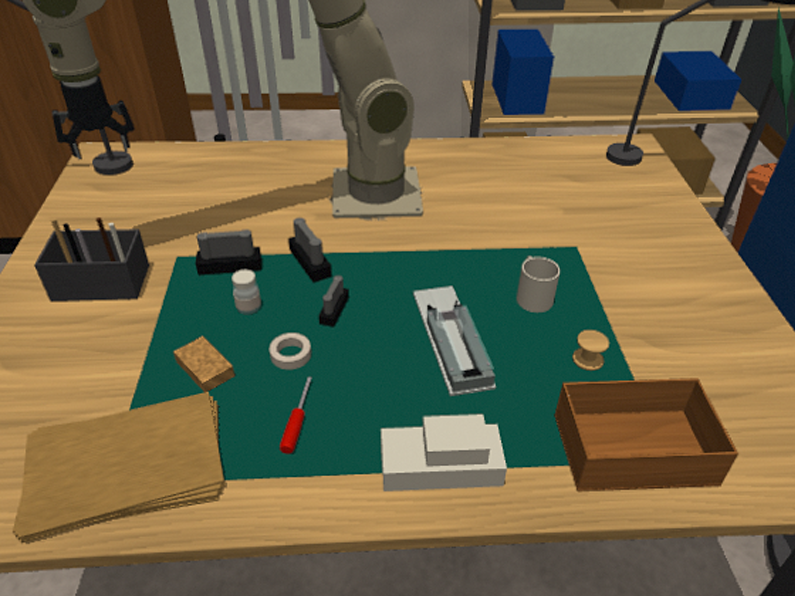

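Run:
```python
from h import *
im=camera("top")
save("pics/c1.png",im,6,(300,212,390,272+10))
save("pics/c2.png",im,6,(205,140,265,268-28))
save("pics/c3.png",im,6,(205,200,265,268))
a=cv2.imread("pics/c1.png");b=cv2.imread("pics/c2.png")
```

```text
(no output)
```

View pics/c1.png

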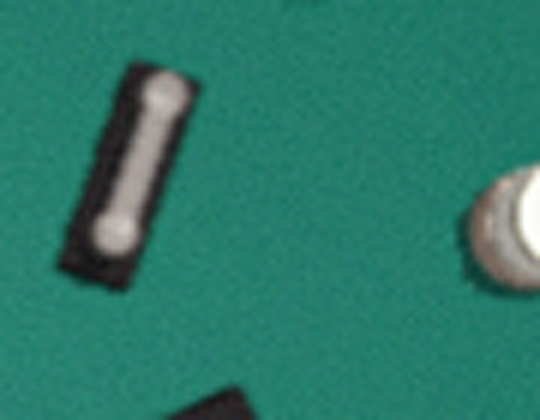

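View pics/c2.png

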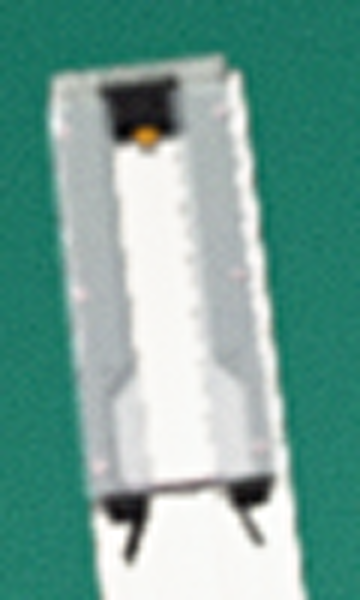

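View pics/c3.png

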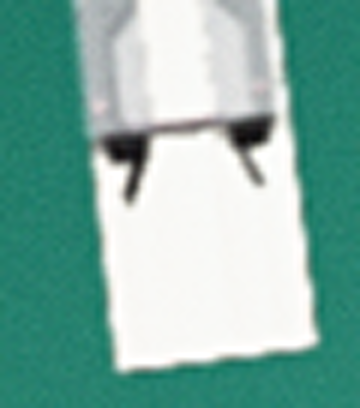

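Run:
```python
from h import *
f=lambda l,ox,oy:[(ox+x/6-0.0,oy+y/6) for x,y in l]
b=at_z("top",f([(165,92),(116,232)],300,212),.066)
c=at_z("top",f([(135,62),(200,88),(128,290),(58,268)],300,212),.026)
print("beads",b.round(4),"mid",b.mean(0),"len",np.linalg.norm(b[0]-b[1]),"yaw",np.degrees(np.arctan2(*(b[0]-b[1])[[1,0]])))
print("top",c.round(4),c.mean(0))
print([np.linalg.norm(c[i]-c[(i+1)%4]).round(4) for i in range(4)])
a=at_z("top",f([(118,372),(318,345)],205,200),.008); print("apron",a.round(4),a.mean(0),np.linalg.norm(a[0]-a[1]),"n yaw",np.degrees(np.arctan2(*(a[0]-a[1])[[1,0]]))-90)
k=at_z("top",f([(92,500),(275,475),(145,140)],205,140),[.04,.04,.021]); print("cover front,pin",k.round(4),k[:2].mean(0))
# side edges of the plate, right side at z=.008: apron corner & far
m=a.mean(0); d=k[2]-m; print("yaw apron->pin",np.degrees(np.arctan2(d[1],d[0])),np.linalg.norm(d[:2])-.105)
d=k[:2].mean(0)-m; print("yaw apron->cover front",np.degrees(np.arctan2(d[1],d[0])),np.linalg.norm(d[:2]))
```

```text
beads [[ 0.4971 -0.1173  0.066 ]
 [ 0.4355 -0.0965  0.066 ]] mid [ 0.46629593 -0.10691093  0.066     ] len 0.06499527864501918 yaw -18.673985723777147
top [[ 0.5163 -0.1083  0.026 ]
 [ 0.5051 -0.1379  0.026 ]
 [ 0.4131 -0.1061  0.026 ]
 [ 0.4222 -0.0746  0.026 ]] [ 0.46418008 -0.10675245  0.026     ]
[np.float64(0.0317), np.float64(0.0973), np.float64(0.0327), np.float64(0.0999)]
apron [[0.4031 0.1549 0.008 ]
 [0.4178 0.0647 0.008 ]] [0.41044268 0.10981637 0.008     ] 0.0914392781323814 n yaw 9.204102441768399
cover front,pin [[0.5043 0.167  0.04  ]
 [0.5178 0.0857 0.04  ]
 [0.6776 0.1539 0.021 ]] [0.51105549 0.12635687 0.04      ]
yaw apron->pin 9.3600642155757 0.16579474888026707
yaw apron->cover front 9.335776868216188 0.1019633576381324
```

>>> step_arm --commands '[50, 0.415, 0.798, -0.08, 0, 0, -0.2156, 50, 0.415, 0.798, -0.08, 0, 0, -0.2156, 50, 0.415, 0.798, -0.08, 0, 0, -0.2156, 50, 0.415, 0.798, -0.08, 0, 0, -0.2156, 50, 0.415, 0.798, -0.08, 0, 0, -0.2156, 50, 0.415, 0.798, -0.08, 0, 0, -0.2156, 50, 0.415, 0.798, -0.08, 0, 0, -0.2156, 50, 0.415, 0.798, -0.08, 0, 0, -0.2156, 50, 0.415, 0.798, -0.08, 0, 0, -0.2156, 50, 0.415, 0.798, -0.08, 0, 0, -0.2156]' --squeeze 40

```text
clock: 1.4
position: [0.4665, -0.1037, 0.183]
ee_rot: [0.987, -0.158, -0.0, -0.001]
ft_force: [0.6, -0.7, 0.1]
grip_width: 0.587
grasp_force: 0.0
```

Run:
```python
from h import *
o=get_obs();print({k:np.round(v,3) for k,v in o.items()})
im=camera("wrist");save("pics/w1.png",im,1.42)
r=R.from_quat(o["ee_rot"]).as_matrix();print("tool x yaw",np.degrees(np.arctan2(r[1,0],r[0,0])))
```

```text
{'clock': np.float64(1.4), 'joint_pos': array([ 0.576,  0.072, -0.467,  1.88 ,  0.034,  1.198, -1.79 ]), 'joint_velocities': array([ 0.045, -0.013,  0.072,  0.011,  0.014,  0.01 ,  0.052]), 'tau': array([ -2.32 , -39.196,  -3.298, -37.63 ,  -0.263,  -0.193,  -0.93 ]), 'position': array([ 0.466, -0.104,  0.183]), 'ee_rot': array([ 0.987, -0.158, -0.   , -0.001]), 'ft_force': array([ 0.63 , -0.718,  0.079]), 'torque': array([-0.075,  0.002,  0.043]), 'grasp_force': np.float64(0.0), 'grip_width': np.float64(0.587)}
tool x yaw -18.169769569852217
```

View pics/w1.png

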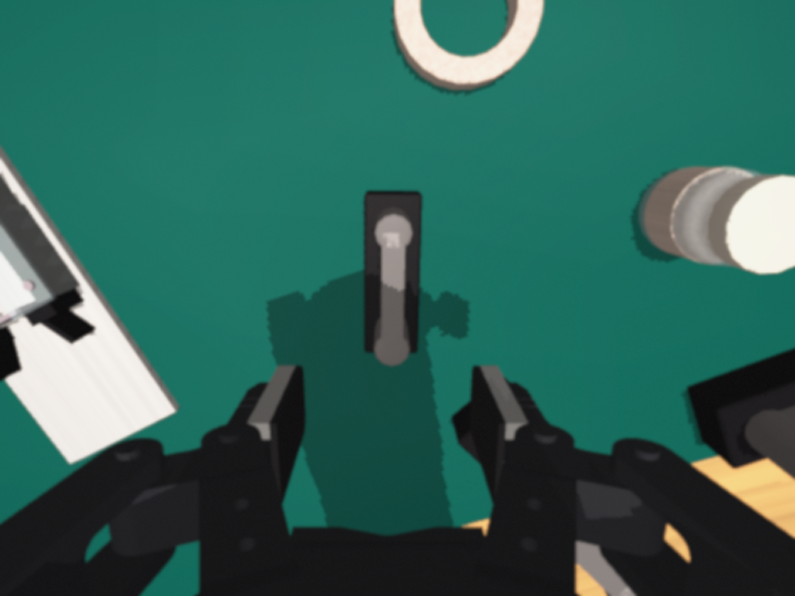

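Run:
```python
from h import *
o=get_obs();s=1/1.42
P=lambda l,z:at_z("wrist",np.array(l)*s,z,o)
b=P([(393,231),(392,347)],.066);print(b.round(4),b.mean(0).round(4),np.linalg.norm(b[0]-b[1]),np.degrees(np.arctan2(*(b[0]-b[1])[[1,0]])),o["position"].round(4))
a=P([(70,463),(177,409)],.008);print(a.round(4),a.mean(0).round(4),np.linalg.norm(a[0]-a[1]),np.degrees(np.arctan2(*(a[0]-a[1])[[1,0]]))-90)
e=P([(177,409),(5,152)],.008);d=e[1]-e[0];print("edge yaw",np.degrees(np.arctan2(d[1],d[0])))
```

```text
[[ 0.4958 -0.1197  0.066 ]
 [ 0.436  -0.0995  0.066 ]] [ 0.4659 -0.1096  0.066 ] 0.0631632089714385 -18.65339825418152 [ 0.4657 -0.1062  0.1831]
[[0.4039 0.1516 0.008 ]
 [0.4186 0.0619 0.008 ]] [0.4112 0.1067 0.008 ] 0.0909198345878009 9.311421257959125
edge yaw 7.930417030027357
```

>>> step_arm --commands '[50, 0, 0, -0.08, 0, 0, -0.002, 50, 0, 0, -0.16, 0, 0, -0.002, 50, 0, 0, -0.22, 0, 0, -0.002, 50, 0, 0, -0.2367, 0, 0, -0.002, 50, 0, 0, -0.2367, 0, 0, -0.002, 0, 0, 0, -0.2367, 0, 0, -0.002, 0, 0, 0, -0.2367, 0, 0, -0.002, 0, 0, 0, -0.2367, 0, 0, -0.002, 0, 0, 0, -0.2367, 0, 0, -0.002, 0, 0, 0, -0.2367, 0, 0, -0.002]' --squeeze 40

```text
clock: 2.7
position: [0.4664, -0.1076, 0.0423]
ee_rot: [0.986, -0.164, 0.001, 0.0]
ft_force: [-0.3, 0.8, 7.8]
grip_width: 0.131
grasp_force: 45.2
```

>>> step_arm --commands '[0, 0, 0, 0.06, 0, 0, 0, 0, 0, 0, 0.083, 0, 0, 0, 0, -0.01, 0.07, 0.083, 0, 0, 0.03, 0, -0.025, 0.15, 0.083, 0, 0, 0.07, 0, -0.035, 0.23, 0.083, 0, 0, 0.11, 0, -0.05, 0.31, 0.083, 0, 0, 0.14, 0, -0.06, 0.367, 0.083, 0, 0, 0.1567, 0, -0.06, 0.367, 0.083, 0, 0, 0.1567, 0, -0.06, 0.367, 0.083, 0, 0, 0.1567, 0, -0.06, 0.367, 0.083, 0, 0, 0.1567]'

```text
clock: 3.95
position: [0.4296, 0.1116, 0.0909]
ee_rot: [0.997, 0.08, -0.0, 0.0]
ft_force: [0.3, -0.3, -4.2]
grip_width: 0.13
grasp_force: 43.5
```

Run:
```python
from h import *
o=get_obs();im=camera("wrist");save("pics/w2.png",im,1.42)
r=R.from_quat(o["ee_rot"]).as_matrix();print("tool x yaw",np.degrees(np.arctan2(r[1,0],r[0,0])),o["position"],o["joint_pos"].round(2),o["ft_force"])
```

```text
tool x yaw 9.194252018986106 [0.42961221 0.1116096  0.09085181] [ 0.32  0.13 -0.7   2.05  0.1   0.99 -1.84] [ 0.32465703 -0.25704947 -4.22848727]
```

View pics/w2.png

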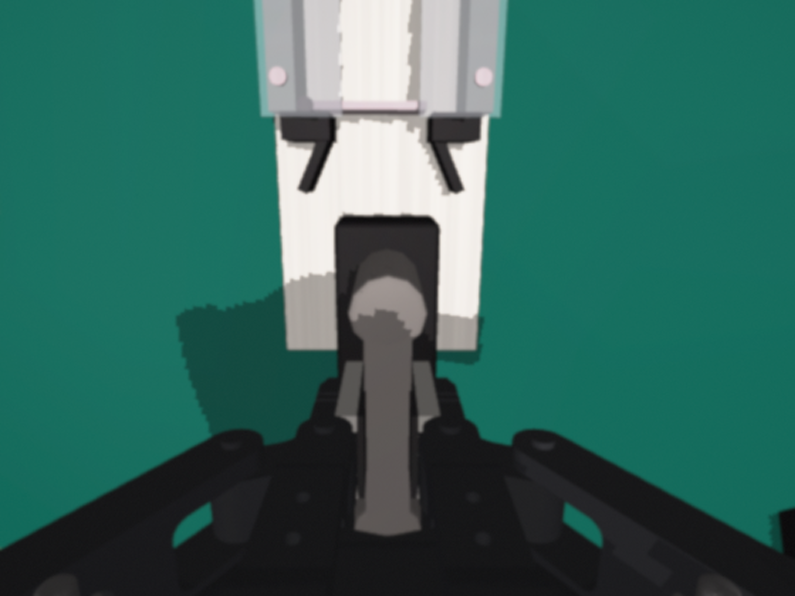

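Run:
```python
from h import *
o=get_obs();s=1/1.42
P=lambda l,z:at_z("wrist",np.array(l)*s,z,o)
yaw=np.radians(9.25);c,sn=np.cos(yaw),np.sin(yaw)
O=np.array([.5144,.1264])
def D(p): q=p[:,:2]-O; return np.c_[q@[c,sn],q@[-sn,c]].round(4)*1000
a=P([(287,350),(477,350)],.008);print("apron corners",D(a),np.degrees(np.arctan2(*(a[0]-a[1])[[1,0]]))-90)
j=P([(334,119),(429,119),(301,189),(460,189),(281,120),(481,120)],.037);print("jambs, lip tips, jamb outer",D(j))
cv=P([(263,115),(499,115)],.04);print("cover",D(cv),np.degrees(np.arctan2(*(cv[0]-cv[1])[[1,0]]))-90)
e=P([(277,140),(287,350),(488,140),(477,350)],.008);print("edges",D(e))
print("tcp",D(o["position"][None]))
n=P([(336,226),(438,226)],.0485+.026);print("nose",D(n))
```

```text
apron corners [[-105.    46.5]
 [-105.1  -43.6]] 9.198563850585657
jambs, lip tips, jamb outer [[ -4.1  18.4]
 [ -4.1 -16.3]
 [-29.   31.6]
 [-29.  -28.6]
 [ -4.4  37.8]
 [ -4.4 -35.3]]
cover [[ -2.9  43.5]
 [ -3.  -41.1]] 9.218005003929775
edges [[ -10.2   45.6]
 [-105.    46.5]
 [ -10.3  -43.8]
 [-105.1  -43.6]]
tcp [[-86.   -0.9]]
nose [[-38.4  15. ]
 [-38.4 -16.8]]
```

>>> step_arm --commands '[0, -0.0006, 0.0035, -0.02, 0, 0, 0, 0, -0.0006, 0.0035, -0.04, 0, 0, 0, 0, -0.0006, 0.0035, -0.055, 0, 0, 0, 0, -0.0006, 0.0035, -0.062, 0, 0, 0, 0, -0.0006, 0.0035, -0.066, 0, 0, 0, 0, -0.0006, 0.0035, -0.0675, 0, 0, 0, 0, -0.0006, 0.0035, -0.0675, 0, 0, 0, 0, -0.0006, 0.0035, -0.0675, 0, 0, 0, 0, -0.0006, 0.0035, -0.0675, 0, 0, 0, 0, -0.0006, 0.0035, -0.0675, 0, 0, 0]'

```text
clock: 5.25
position: [0.4292, 0.1148, 0.0507]
ee_rot: [0.997, 0.081, 0.0, 0.0]
ft_force: [0.1, -0.1, -4.6]
grip_width: 0.129
grasp_force: 43.4
```

>>> step_arm --commands '[0, 0.0002, -0.0015, -0.0007, 0, 0, 0, 0, 0.0002, -0.0015, -0.0014, 0, 0, 0, 0, 0.0002, -0.0015, -0.0014, 0, 0, 0, 0, 0.0002, -0.0015, -0.0014, 0, 0, 0, 0, 0.008, 0.0, -0.0014, 0, 0, 0, 0, 0.017, 0.0012, -0.0014, 0, 0, 0, 0, 0.025, 0.0025, -0.0014, 0, 0, 0, 0, 0.0331, 0.0038, -0.0014, 0, 0, 0, 0, 0.0331, 0.0038, -0.0014, 0, 0, 0, 0, 0.0331, 0.0038, -0.0014, 0, 0, 0]'

```text
clock: 6.5
position: [0.45, 0.1172, 0.0504]
ee_rot: [0.997, 0.081, 0.001, -0.0]
ft_force: [1.9, 0.9, 4.5]
grip_width: 0.133
grasp_force: 44.6
```

```bash
cat >> h.py <<'E'
def st():
    o=get_obs();yaw=np.radians(9.2);c,s=np.cos(yaw),np.sin(yaw);q=o["position"][:2]-[.5142,.1276]
    r=R.from_quat(o["ee_rot"]).as_matrix();f=o["ft_force"]
    print("dock x,y",(1000*np.array([q@[c,s],q@[-s,c]])).round(2),"z",o["position"][2].round(4),"yaw",np.degrees(np.arctan2(r[1,0],r[0,0])).round(2),"F along,left,up",np.round([f[:2]@[c,s],f[:2]@[-s,c],f[2]],2),"grip",o["grasp_force"].round(1))
    return o
E
python3 - <<'E'
from h import *
o=st();im=camera("wrist");save("pics/w3.png",im,1.42)
E
```

```text
Traceback (most recent call last):
  File "h.py", line 24, in st
    print("dock x,y",(1000*np.array([q@[c,s],q@[-s,c]])).round(2),"z",o["position"][2].round(4),"yaw",np.degrees(np.arctan2(r[1,0],r[0,0])).round(2),"F along,left,up",np.round([f[:2]@[c,s],f[:2]@[-s,c],f[2]],2),"grip",o["grasp_force"].round(1))
                                                                                                                                                                                                                          ^^^^^^^^^^^^^^^^^^^^^^
AttributeError: 'float' object has no attribute 'round'
```

```bash
sed -i 's/f\[2\]\],2),"grip",o\["grasp_force"\].round(1))/f[2]],2),"grip",o["grasp_force"])/; s/o\["position"\]\[2\].round(4)/round(o["position"][2],4)/' h.py
python3 - <<'E'
from h import *
o=st();im=camera("wrist");save("pics/w3.png",im,1.42)
E
```

```text
dock x,y [-65.04   0.  ] z 0.0504 yaw 9.3 F along,left,up [2.   0.63 4.46] grip 44.636675119400024
```

View pics/w3.png

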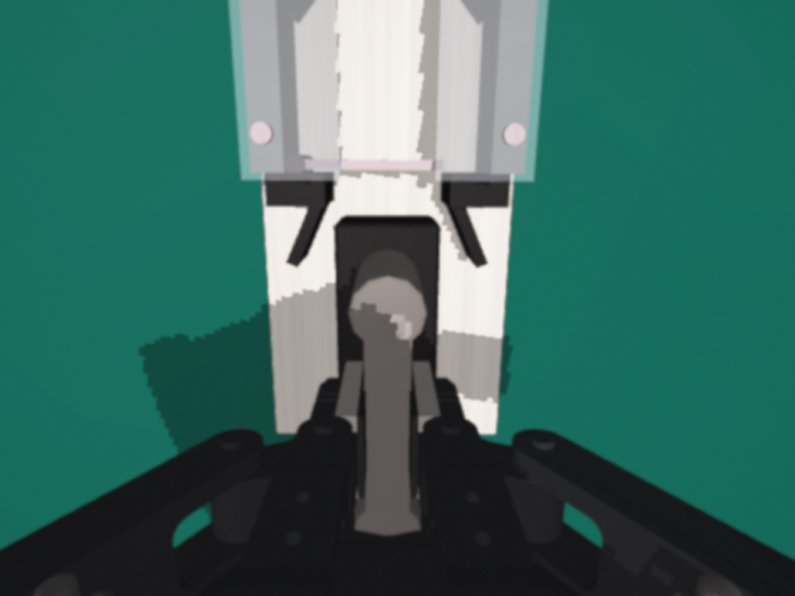

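>>> step_arm --commands '[0, 0.0082, 0.0013, 0.0004, 0, 0, 0, 0, 0.0164, 0.0027, 0.0004, 0, 0, 0, 0, 0.0247, 0.004, 0.0004, 0, 0, 0, 0, 0.0329, 0.0053, 0.0004, 0, 0, 0, 0, 0.0411, 0.0067, 0.0004, 0, 0, 0, 0, 0.0494, 0.008, 0.0004, 0, 0, 0, 0, 0.0576, 0.0093, 0.0004, 0, 0, 0, 0, 0.0658, 0.0107, 0.0004, 0, 0, 0, 0, 0.0658, 0.0107, 0.0004, 0, 0, 0, 0, 0.0658, 0.0107, 0.0004, 0, 0, 0]'

```text
clock: 7.8
position: [0.4885, 0.1235, 0.0504]
ee_rot: [0.997, 0.081, -0.0, 0.0]
ft_force: [-2.3, -0.8, 7.4]
grip_width: 0.132
grasp_force: 45.3
```

```bash
python3 -c "from h import *;st()"
```

```text
dock x,y [-26.04   0.08] z 0.0504 yaw 9.31 F along,left,up [-2.36 -0.42  7.41] grip 45.262441635131836
```

>>> step_arm --commands '[0, 0.0123, 0.002, 0.0005, 0, 0, 0, 0, 0.0247, 0.004, 0.0005, 0, 0, 0, 0, 0.037, 0.006, 0.0005, 0, 0, 0, 0, 0.0444, 0.0072, 0.0005, 0, 0, 0, 0, 0.0518, 0.0084, 0.0005, 0, 0, 0, 0, 0.0592, 0.0096, 0.0005, 0, 0, 0, 0, 0.0666, 0.0108, 0.0005, 0, 0, 0, 0, 0.074, 0.012, 0.0005, 0, 0, 0, 0, 0.074, 0.012, 0.0005, 0, 0, 0, 0, 0.074, 0.012, 0.0005, 0, 0, 0]'

```text
clock: 9.05
position: [0.5328, 0.1306, 0.0504]
ee_rot: [0.997, 0.081, -0.0, 0.0]
ft_force: [-1.3, -0.2, 4.6]
grip_width: 0.134
grasp_force: 44.8
```

```bash
python3 -c "from h import *;st()"
```

```text
dock x,y [18.88  0.03] z 0.0504 yaw 9.31 F along,left,up [-1.33 -0.03  4.61] grip 44.84761834144592
```

>>> step_arm --commands '[0, 0.0123, 0.002, 0, 0, 0, 0, 0, 0.0247, 0.004, 0, 0, 0, 0, 0, 0.037, 0.006, 0, 0, 0, 0, 0, 0.0493, 0.008, 0, 0, 0, 0, 0, 0.0617, 0.01, 0, 0, 0, 0, 0, 0.074, 0.012, 0, 0, 0, 0, 0, 0.0863, 0.014, 0, 0, 0, 0, 0, 0.0987, 0.016, 0, 0, 0, 0, 0, 0.107, 0.0173, 0, 0, 0, 0, 0, 0.107, 0.0173, 0, 0, 0, 0]' --squeeze 20

```text
clock: 10.3
position: [0.5973, 0.1412, 0.0504]
ee_rot: [0.997, 0.081, -0.0, 0.0]
ft_force: [-1.1, -0.9, 4.9]
grip_width: 0.13
grasp_force: 44.9
```

```bash
python3 -c "from h import *;st()"
```

```text
dock x,y [84.19  0.13] z 0.0504 yaw 9.31 F along,left,up [-1.2  -0.72  4.94] grip 44.87648248672485
```

>>> step_arm --commands '[0, 0.002, 0.0003, 0, 0, 0, 0, 0, 0.004, 0.0006, 0, 0, 0, 0, 0, 0.006, 0.001, 0, 0, 0, 0, 0, 0.008, 0.0013, 0, 0, 0, 0, 0, 0.01, 0.0016, 0, 0, 0, 0, 0, 0.012, 0.0019, 0, 0, 0, 0, 0, 0.014, 0.0023, 0, 0, 0, 0, 0, 0.0165, 0.0027, 0, 0, 0, 0, 0, 0.0165, 0.0027, 0, 0, 0, 0, 0, 0.0165, 0.0027, 0, 0, 0, 0]'

```text
clock: 11.55
position: [0.6066, 0.1427, 0.0505]
ee_rot: [0.997, 0.081, -0.0, 0.0]
ft_force: [-4.3, -0.3, 6.9]
grip_width: 0.13
grasp_force: 45.1
```

```bash
python3 -c "
from h import *;st()
save('pics/w4.png',camera('wrist'),3,(140,0,400,200))"
```

```text
dock x,y [93.63  0.11] z 0.0505 yaw 9.32 F along,left,up [-4.27  0.34  6.85] grip 45.08794069290161
```

View pics/w4.png

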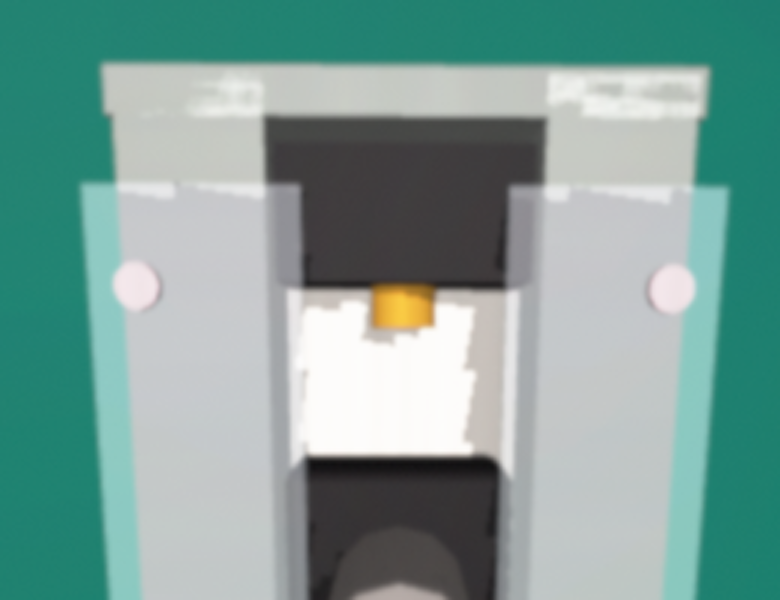

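```bash
python3 -c "
from h import *
o=st();O=np.array([.5142,.1276]);y=np.radians(9.2);u=np.array([np.cos(y),np.sin(y)])
p=lambda l,z:((at_z('wrist',[(140+a/3,b/3) for a,b in l],z,o)[:,:2]-O)@u*1000).round(1)
print('stop bottom/top',p([(405,287)]*2,[.008,.037]),'143 row',p([(405,143)]*2,[.008,.037]),'nose',p([(405,464)]*2,[.034,.008]),'pin tip',p([(405,328)],.021),'cover rear 181',p([(200,184)],.04),'plate end 198',p([(400,64),(400,116)],.008),p([(400,64),(400,116)],.037))
o,d=rays('wrist',[(275,100)],o);print(d)
"
```

```text
dock x,y [93.62  0.14] z 0.0504 yaw 9.32 F along,left,up [-4.23  0.11  7.49] grip 45.08776903152466
stop bottom/top [169.2 167.8] 143 row [190.9 186.1] nose [143.2 140.4] pin tip [162.6] cover rear 181 [180.6] plate end 198 [202.1 194.8] [195.6 189.4]
[[ 0.03769356 -0.0013886  -1.04802219]]
```

>>> step_arm --commands '[0, 0.0041, 0.0007, 0.0004, 0, 0, 0, 0, 0.0082, 0.0013, 0.0004, 0, 0, 0, 0, 0.0123, 0.002, 0.0004, 0, 0, 0, 0, 0.0164, 0.0027, 0.0004, 0, 0, 0, 0, 0.0206, 0.0033, 0.0004, 0, 0, 0, 0, 0.0247, 0.004, 0.0004, 0, 0, 0, 0, 0.0288, 0.0046, 0.0004, 0, 0, 0, 0, 0.0329, 0.0053, 0.0004, 0, 0, 0, 0, 0.0329, 0.0053, 0.0004, 0, 0, 0, 0, 0.0329, 0.0053, 0.0004, 0, 0, 0]'

```text
clock: 12.85
position: [0.6267, 0.146, 0.0505]
ee_rot: [0.997, 0.081, -0.0, -0.0]
ft_force: [-2.9, 0.6, 4.3]
grip_width: 0.13
grasp_force: 44.6
```

```bash
python3 -c "from h import *;st()"
```

```text
dock x,y [113.95   0.17] z 0.0505 yaw 9.32 F along,left,up [-2.73  1.    4.27] grip 44.63853478431702
```

Now feel forward in small calls: 2 mm, then about 1 mm each.

>>> step_arm --commands '[0, 0.0005, 0.0001, 0, 0, 0, 0, 0, 0.001, 0.0002, 0, 0, 0, 0, 0, 0.0015, 0.0003, 0, 0, 0, 0, 0, 0.002, 0.0003, 0, 0, 0, 0, 0, 0.0025, 0.0004, 0, 0, 0, 0, 0, 0.0033, 0.0005, 0, 0, 0, 0, 0, 0.0033, 0.0005, 0, 0, 0, 0, 0, 0.0033, 0.0005, 0, 0, 0, 0, 0, 0.0033, 0.0005, 0, 0, 0, 0, 0, 0.0033, 0.0005, 0, 0, 0, 0]'

```text
clock: 14.1
position: [0.6284, 0.1462, 0.0505]
ee_rot: [0.997, 0.081, -0.0, 0.0]
ft_force: [-3.9, 1.2, 5.1]
grip_width: 0.135
grasp_force: 44.8
```

```bash
python3 -c "from h import *;st()"
```

```text
dock x,y [1.1568e+02 8.0000e-02] z 0.0505 yaw 9.32 F along,left,up [-3.69  1.8   5.06] grip 44.758402705192566
```

>>> step_arm --commands '[0, 0.0005, 0.0001, 0, 0, 0, 0, 0, 0.001, 0.0002, 0, 0, 0, 0, 0, 0.0015, 0.0003, 0, 0, 0, 0, 0, 0.002, 0.0003, 0, 0, 0, 0, 0, 0.0025, 0.0004, 0, 0, 0, 0, 0, 0.0025, 0.0004, 0, 0, 0, 0, 0, 0.0025, 0.0004, 0, 0, 0, 0, 0, 0.0025, 0.0004, 0, 0, 0, 0, 0, 0.0025, 0.0004, 0, 0, 0, 0, 0, 0.0025, 0.0004, 0, 0, 0, 0]'

```text
clock: 15.35
position: [0.6299, 0.1464, 0.0505]
ee_rot: [0.997, 0.081, -0.0, 0.0]
ft_force: [-4.6, 0.9, 4.9]
grip_width: 0.132
grasp_force: 44.8
```

```bash
python3 -c "from h import *;st()"
```

```text
dock x,y [1.1719e+02 5.0000e-02] z 0.0505 yaw 9.31 F along,left,up [-4.4   1.6   4.92] grip 44.788334369659424
```

>>> step_arm --commands '[0, 0.0005, 0.0001, 0, 0, 0, 0, 0, 0.001, 0.0002, 0, 0, 0, 0, 0, 0.0015, 0.0002, 0, 0, 0, 0, 0, 0.0017, 0.0003, 0, 0, 0, 0, 0, 0.0017, 0.0003, 0, 0, 0, 0, 0, 0.0017, 0.0003, 0, 0, 0, 0, 0, 0.0017, 0.0003, 0, 0, 0, 0, 0, 0.0017, 0.0003, 0, 0, 0, 0, 0, 0.0017, 0.0003, 0, 0, 0, 0, 0, 0.0017, 0.0003, 0, 0, 0, 0]'

```text
clock: 16.6
position: [0.6309, 0.1466, 0.0505]
ee_rot: [0.997, 0.081, -0.0, 0.0]
ft_force: [-4.6, -0.1, 5.4]
grip_width: 0.13
grasp_force: 44.8
```

```bash
python3 -c "from h import *;st()"
```

```text
dock x,y [1.1821e+02 9.0000e-02] z 0.0505 yaw 9.31 F along,left,up [-4.55  0.6   5.37] grip 44.815181493759155
```

>>> step_arm --commands '[0, 0.0005, 0.0001, 0, 0, 0, 0, 0, 0.001, 0.0002, 0, 0, 0, 0, 0, 0.0015, 0.0002, 0, 0, 0, 0, 0, 0.0017, 0.0003, 0, 0, 0, 0, 0, 0.0017, 0.0003, 0, 0, 0, 0, 0, 0.0017, 0.0003, 0, 0, 0, 0, 0, 0.0017, 0.0003, 0, 0, 0, 0, 0, 0.0017, 0.0003, 0, 0, 0, 0, 0, 0.0017, 0.0003, 0, 0, 0, 0, 0, 0.0017, 0.0003, 0, 0, 0, 0]'

```text
clock: 17.85
position: [0.6319, 0.1468, 0.0505]
ee_rot: [0.997, 0.081, -0.0, 0.0]
ft_force: [-3.9, -0.7, 5.4]
grip_width: 0.128
grasp_force: 44.8
```

```bash
python3 -c "from h import *;st()"
```

```text
dock x,y [1.1924e+02 9.0000e-02] z 0.0505 yaw 9.31 F along,left,up [-3.96 -0.05  5.36] grip 44.83797490596771
```

>>> step_arm --commands '[0, 0.0005, 0.0001, 0, 0, 0, 0, 0, 0.001, 0.0002, 0, 0, 0, 0, 0, 0.0015, 0.0002, 0, 0, 0, 0, 0, 0.0017, 0.0003, 0, 0, 0, 0, 0, 0.0017, 0.0003, 0, 0, 0, 0, 0, 0.0017, 0.0003, 0, 0, 0, 0, 0, 0.0017, 0.0003, 0, 0, 0, 0, 0, 0.0017, 0.0003, 0, 0, 0, 0, 0, 0.0017, 0.0003, 0, 0, 0, 0, 0, 0.0017, 0.0003, 0, 0, 0, 0]'

```text
clock: 19.1
position: [0.6327, 0.1469, 0.0505]
ee_rot: [0.997, 0.081, -0.001, 0.0]
ft_force: [-4.8, 0.2, 6.8]
grip_width: 0.132
grasp_force: 45.1
```

```bash
python3 -c "from h import *;st()"
```

```text
dock x,y [1.2002e+02 1.0000e-01] z 0.0505 yaw 9.32 F along,left,up [-4.75  0.97  6.85] grip 45.052714347839355
```

>>> step_arm --commands '[0, 0.0005, 0.0001, 0, 0, 0, 0, 0, 0.001, 0.0002, 0, 0, 0, 0, 0, 0.001, 0.0002, 0, 0, 0, 0, 0, 0.001, 0.0002, 0, 0, 0, 0, 0, 0.001, 0.0002, 0, 0, 0, 0, 0, 0.001, 0.0002, 0, 0, 0, 0, 0, 0.001, 0.0002, 0, 0, 0, 0, 0, 0.001, 0.0002, 0, 0, 0, 0, 0, 0.001, 0.0002, 0, 0, 0, 0, 0, 0.001, 0.0002, 0, 0, 0, 0]'

```text
clock: 20.35
position: [0.6327, 0.1469, 0.0505]
ee_rot: [0.997, 0.081, -0.001, 0.0]
ft_force: [-9.0, -2.1, 8.4]
grip_width: 0.129
grasp_force: 45.4
```

```bash
python3 -c "from h import *;st()"
```

```text
dock x,y [120.06   0.16] z 0.0505 yaw 9.32 F along,left,up [-9.22 -0.67  8.4 ] grip 45.4469096660614
```

>>> step_arm --commands '[14, 0, 0, 0, 0, 0, 0, 20, 0, 0, 0, 0, 0, 0, 36, 0, 0, 0, 0, 0, 0, 36, 0, 0, 0, 0, 0, 0, 36, 0, 0, 0, 0, 0, 0, 36, 0, 0, 0, 0, 0, 0, 36, 0, 0, 0.02, 0, 0, 0, 36, 0, 0, 0.05, 0, 0, 0, 36, 0, 0, 0.1, 0, 0, 0, 36, 0, 0, 0.14, 0, 0, 0]'

```text
clock: 21.6
position: [0.6345, 0.1474, 0.1374]
ee_rot: [0.997, 0.081, 0.001, -0.0]
ft_force: [-0.1, 0.9, 0.7]
grip_width: 0.421
grasp_force: 0.0
```

```bash
python3 -c "
from h import *;st()
a=camera('wrist');b=camera('top')
A=cv2.resize(a[0:260,140:400],(520,520),interpolation=cv2.INTER_CUBIC)
B=cv2.resize(b[140:245,205:265],(280,490),interpolation=cv2.INTER_CUBIC);B=np.pad(B,((0,30),(0,0),(0,0)))
save('pics/f.png',np.hstack([A,B]))"
```

```text
dock x,y [121.87   0.31] z 0.1374 yaw 9.32 F along,left,up [-0.    0.93  0.72] grip 0.0
```

View pics/f.png

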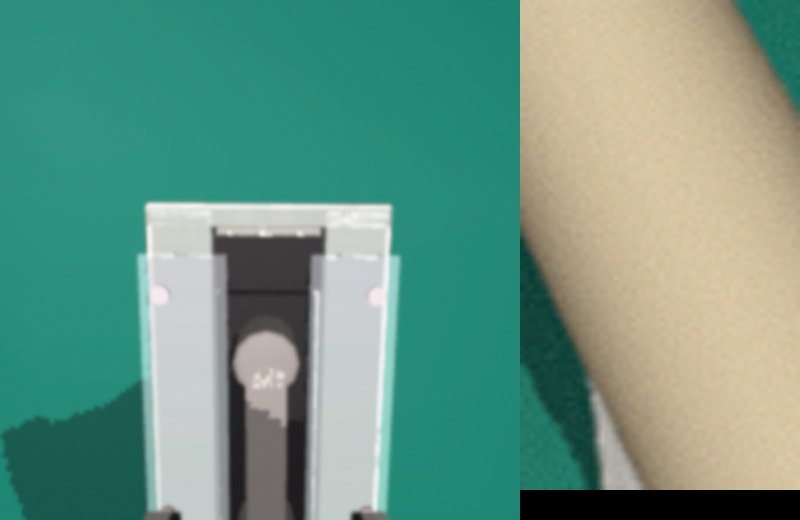

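The picture shows the pack's nose flush against the stop block: the seam is at about (268, 291), with no pin or gap visible. The fingers are clear of the pack.

```bash
python3 -c "
from workcell import *
print(hand_in())"
```

```text
the job is handed in; nothing more can be done
None
```

The pack is home against the stop, which I felt at about 170 mm (pack centre at dock x ≈ 120 mm), with about 9 N at the wrist. The gripper is clear and the job is handed in, but no verdict came back, and I inferred that the gate shut from the pack's depth because I had no view of it.

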